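Fit a bearing and a splined sprocket to a gearmotor and hold it for the circlip

ROBOT

A 6-joint arm with a two-finger parallel gripper is mounted at the origin on the work surface. World frame = base frame: x ahead of the robot, y to its left, z up, the work surface at z = 0. Lengths are in m, angles in degrees, forces in N, time in s.
With the tool pointing down it reaches from about 0.3 to 0.75 m from the base axis. Payload 8.5 kg.
Tool frame: the origin (TCP) lies midway between the tips of the shut fingers; the grasp point (between the pads) lies 19 mm behind it; z points along the fingers, y is the direction in which the jaws open and shut (so a half turn about z gives the same grasp; the last joint's range is limited). The gripper opens to 85 mm and grips with 20 to 120 N. Pads are 22 mm wide; open, the fingers measure 114 mm over their backs; the gripper's body (76 mm by 85 mm) begins 54 mm behind the grasp point. The pads swing forward as they close: fully open they stand 13 mm farther back than shut.
Start: joints at [-89.112, 21.807, 74.336, -0, 83.858, -12.336], TCP at [0.126, -0.535, 0.231] pointing down, gripper open.
Joint ranges: [-178.18, 178.18], [-50.72, 133.34], [12.68, 142.11], [-81.47, 261.47], [9.98, 163.14], [-165.26, 165.26]. Speed limits (degrees/s): [136.94, 136.94, 180, 180, 180, 180].

INTERFACE

Orientations are given as a 3x3 rotation matrix whose columns are the frame's x, y, z axes.
In Python, from rig import env, viewer, ticket gives the robot as it stands. The module is installed in compiled form; this text tells all that it offers.
- The arm moves only by the shell command python3 -m pendant 'ROWS' [FORCE]. ROWS is JSON, a list of rows, each a list of 3 entries, a list of its own where there are three numbers: the shift along the world's x, y, z in mm, then the turn about the world's z in rad, then the opening, from -1 (shut) to 1 (fully open). A call has 1 to 12 rows; each row shifts and turns the pose as measured when the row begins; what a row does not reach is not made up. A row lasts 1/8 s, in which the tool goes at most 62.5 mm and 10.7 degrees, less where a joint would pass 70% of its speed; a pose out of reach is approached as far as the arm can. A call with a gripper value outside its range is refused whole. The fingers move at their own pace and stop on an object; FORCE is the grip in N (left out, the last holds). Time passes only in rows, so rows that do not move let the fingers close. It gives the time, the measured TCP pose, the force and the opening at its end, in the units of the state.
- env.observe(): the state, without advancing time (a new reading comes with each control period).
- viewer.get_image(name): name is "scene" or "side" or "wrist"; returns (picture, depth): 420x560x3 uint8, red, green, blue; 420x560 float32, m along the optical axis (not along the pixel's ray), 0 where there is no reading.
- viewer.camera_params(name): a dict with "fx", "fy", "cx", "cy" (pixels), "D" ([k1, k2, p1, p2, k3] as OpenCV has them; the pictures are not rectified), "rvec" (rotation vector, rad) and "tvec" (3), from world to camera coordinates, as OpenCV has them; the wrist camera has in their place "T_tool_cam" (4x4, takes a point from camera to tool coordinates, whose origin is the TCP and whose axes are the flange's). Camera axes: x right, y down, z forward; pixel columns grow to the right and rows downward; lengths in m; the calibration is good to about 2 mm. A picture is of the moment at which its call begins: read the wrist's pose just before it. camera_params takes no time and is no camera call.
- ticket.close_job(): hands the job in, once; it reports no verdict.
The state is a dict: "time_s": time; "q": joint angles; "qvel": joint speeds; "joint_efforts": joint torques, N m; "position": TCP position; "tool_rot": TCP orientation; "ft_force": force on the tool from outside, world axes, zero at the start; "wrist_torque": the same for the moment, N m; "grip_width": finger opening in m.
Only numpy, scipy, OpenCV 4.12 (cv2) and the standard library are available. Lean on these libraries where they do the work, as an engineer would, in place of code of your own. Each camera call takes 0.05 s, during which the arm holds its last target. There are 200 camera calls.

TASK

Fit the drive end of this roller-conveyor gearmotor: set the ball bearing over the upright splined shaft and press it down flush into its seat, then put the small new sprocket on, hub up, turning it until its splines mesh, and slide it down against its wave spring until it is fully home on the bearing. Finish while holding it: keep your grip on the sprocket and keep pressing it home so that I can snap the circlip in. Feel the parts in, do not ram them, and leave the worn large sprocket, the pliers, the dish and the tin where they are.

Things in the scene. Friction and masses are not known exactly. Their poses are not given: they have to be found in the camera images.
- gearbox: Fixed grey worm gearmotor, output shaft straight up. Origin: on the table, on the shaft axis; z up; x along its motor, a 116 mm thick cylinder lying behind the 120 x 116 mm housing and reaching 258 mm from the axis (terminal box, 98 to 172 mm along x, tops out 145 mm above the table). The housing's round boss is 96 mm across, its flat face 120 mm above the table. The shaft does not turn.
- shaft_seat (a point): Point on the shaft axis level with the boss face, 120 mm above the table; axes as the gearbox's. Below it, in the boss, is the bearing seat: a round recess 64 mm across, 14 mm deep, 2 mm chamfer, round a shaft journal of 32 mm. A seated bearing has its underside 14 mm below this point; a sprocket fully home has its origin here.
- spline_top (a point): Point on the shaft axis level with the splines' flat tops, 50 mm above shaft_seat; axes as the gearbox's. Six straight splines below it, 6 mm wide, 30 mm across tips, 23 mm across roots, one centred on the gearbox's +x, the rest every 60 degrees. Above it a plain tapered nose, 23 to 14 mm across, 12 mm high.
- bearing: Loose steel ball bearing lying flat on the table: 62 mm outside, bore 35 mm, 14 mm thick, 0.16 kg. Origin: centre of its underside, z up its axis. It slides loosely into the seat. Only the part of its rim above the boss can be gripped: let go with it part-way in, then press its face down with the fingertips (about 38 mm apart they stand either side of the shaft).
- sprocket: Loose new sprocket, bright steel, the smaller one, hub up, 0.45 kg. Origin: centre of its underside, z up. Boss 46 mm across, 0 to 8 mm; plate of 18 teeth, 79 mm across, 8 to 15 mm; round hub to grip, 50 mm across, 15 to 42 mm. It starts on its spring, underside 2 to 3 mm off the table. The bore goes through; it stops on the spline tops unless turned to mesh.
- sprocket_bore (a point): Centre of the sprocket's upper hub face, 42 mm above its underside; axes as the sprocket's. The bore has six grooves, 32 mm across, between six ridges 5 mm wide and 25 mm across their tips; one groove (and one tooth) is centred on +x, the rest every 60 degrees. It meshes when each groove is within about 5 degrees of a spline.
- wave_spring (a joint): Wave spring held captive in the sprocket's underside: 0 = free, standing out 3 mm; 0.003 = pressed level with the underside. It pushes with 3 N when free, 12 N when level. On the seated bearing and left to itself the sprocket stands 2 to 3 mm above home; pressed home, its underside rests on the bearing.
- worn_sprocket: Bystander: the old, rust-brown sprocket, 26 teeth, 107 mm across, 30 mm high, plain bore; origin at the centre of its underside.
- grease_tin: Bystander: closed tin 76 mm across, 70 mm high; origin at the centre of its underside.
- parts_dish: Bystander: shallow aluminium dish 92 mm across, 14 mm high, with the circlip in it; origin at the centre of its underside.
- circlip_pliers: Bystander: pliers lying flat, 190 mm long along their x axis (tips to +x), 60 mm wide, 16 mm high; origin near mid-length, at table height.
There are look-alikes about, which are no part of the job. Leave any blue look-alike of the bearing alone.

How it is judged:
By the outcome, as a careful person would: the job done as asked, in the order asked, and still so for the second after the job is handed in, while the arm keeps its last pose, push and grip.
It also fails if it takes over 72 s, if anything falls off the work surface, if the arm or the gripper's body presses on something with over 40 N, if the wrist force passes 120 N, or if a joint passes its speed limit or range.

## Working session

There is one attempt and no reset: what is moved stays moved. The work goes in short steps, Python scripts to look and compute and a shell command to move; the robot and the scene stay as the last step left them, time stands still between calls to the robot, and variables do not carry over. Pictures are saved under pics/ and viewed, about 8 in all and at most 12, crops included, and the job is handed in when it is done.

```bash
mkdir -p pics
cat > h.py <<'E'
import numpy as np, cv2
from rig import env, viewer
def snap(n,name):
    s=env.observe(); im,d=viewer.get_image(n); p=viewer.camera_params(n)
    cv2.imwrite(f'pics/{name}.png',im[:,:,::-1]); 
    if 'T_tool_cam' in p:
        T=np.eye(4);T[:3,:3]=s['tool_rot'];T[:3,3]=s['position'];T=T@np.array(p['T_tool_cam'])
    else:
        R=cv2.Rodrigues(np.array(p['rvec'],float))[0];T=np.eye(4);T[:3,:3]=R.T;T[:3,3]=-R.T@np.ravel(p['tvec'])
    np.savez(f'pics/{name}.npz',d=d,T=T,K=[p['fx'],p['fy'],p['cx'],p['cy']],D=np.ravel(p['D']).astype(float),im=im)
    return s
def load(name): return np.load(f'pics/{name}.npz')
def rays(z,uv):
    fx,fy,cx,cy=z['K'];K=np.array([[fx,0,cx],[0,fy,cy],[0,0,1.]])
    n=cv2.undistortPoints(np.array(uv,float).reshape(-1,1,2),K,z['D']).reshape(-1,2)
    return np.c_[n,np.ones(len(n))]
def atz(name,uv,h):
    z=load(name);r=rays(z,uv)@z['T'][:3,:3].T;o=z['T'][:3,3]
    return o+r*((h-o[2])/r[:,2])[:,None]
def cloud(name):
    z=load(name);H,W=z['d'].shape;u,v=np.meshgrid(np.arange(W),np.arange(H))
    r=rays(z,np.c_[u.ravel(),v.ravel()])*z['d'].reshape(-1,1)
    return (r@z['T'][:3,:3].T+z['T'][:3,3]).reshape(H,W,3)
E
python3 - <<'E'
from h import *
s=snap('scene','s0');snap('side','d0')
a=cv2.imread('pics/s0.png');b=cv2.imread('pics/d0.png')
print(s['time_s'],s['position'],s['tool_rot'],s['ft_force'],s['grip_width'])
E
```

```text
0.0 [ 0.12580944 -0.53509816  0.23071434] [[ 9.73479499e-01  2.28774267e-01  7.68210301e-06]
 [ 2.28773999e-01 -9.73478411e-01  1.49701111e-03]
 [ 3.49955981e-04 -1.45555216e-03 -9.99998879e-01]] [-0.26053456 -0.32038278  0.69141119] 0.0853432271832841
```

View pics/s0.png

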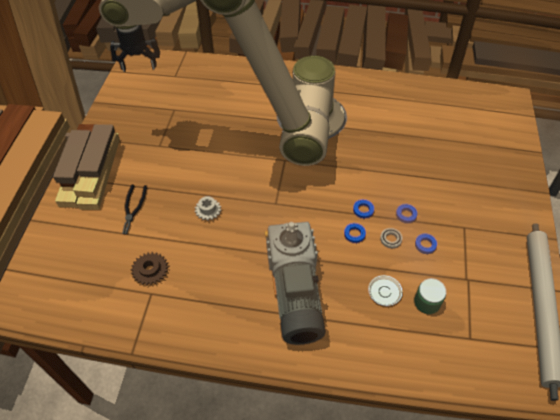

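View pics/d0.png

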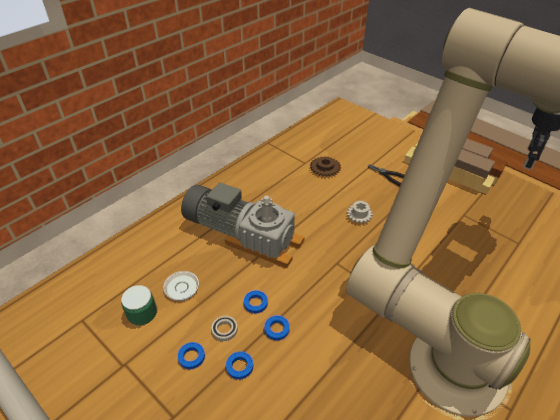

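The scene view shows one steel ring at (391,238), with four blue look-alikes around it at (364,209), (407,213), (355,233) and (426,243). The steel ring is the bearing. The bright small sprocket is at (207,208) and the rust-brown worn one at (150,268). The gearbox shaft is at about (291,235). I'll confirm these in a crop and measure them.

Run:
```python
from h import *
im=cv2.imread('pics/s0.png')
a=cv2.resize(im[180:280,340:450],(440,400),interpolation=3);b=cv2.resize(im[170:270,180:270],(360,400),interpolation=3)
cv2.imwrite('pics/c0.png',np.hstack([a,b]))
print('bearing',atz('s0',[[391,238]],.014),atz('d0',[[224,328]],.014))
print('sprk',atz('s0',[[207,202]],.044),atz('d0',[[359,206]],.044))
print('blues',atz('s0',[[364,209],[407,213],[355,233],[426,243]],.01))
print('others',atz('s0',[[150,266],[385,290],[432,290],[135,208]],.02))
for n in ('s0','d0'):
  P=cloud(n).reshape(-1,3);ok=(load(n)['d'].ravel()>0)
  print(n)
  m=ok&(abs(P[:,2]-.120)<.004)&(np.hypot(P[:,0]-.45,P[:,1]-.05)<.3);q=P[m];print('boss',len(q),q.mean(0),q.min(0),q.max(0))
  m=ok&(P[:,2]>.165)&(P[:,2]<.19)&(np.hypot(P[:,0]-.45,P[:,1]-.05)<.25);q=P[m];print('shaft',len(q),np.median(q,0),q.max(0) if len(q) else 0)
  m=ok&(P[:,2]>.138)&(P[:,2]<.15)&(np.hypot(P[:,0]-.55,P[:,1]-.05)<.25);q=P[m];print('tb',len(q),q.mean(0))
  m=ok&(P[:,2]>.010)&(P[:,2]<.018);z=load(n)['im'].reshape(-1,3).astype(int)
  c=atz('s0',[[391,238]],.014)[0];q=P[m&(np.hypot(*(P[:,:2]-c[:2]).T)<.04)];print('bear',len(q),q.mean(0),(q.min(0)+q.max(0))/2)
  c=atz('s0',[[207,202]],.044)[0];q=P[ok&(P[:,2]>.040)&(P[:,2]<.05)&(np.hypot(*(P[:,:2]-c[:2]).T)<.05)];print('sp',len(q),q.mean(0),(q.min(0)+q.max(0))/2)
```

```text
bearing [[0.48386282 0.29150773 0.014     ]] [[0.47323667 0.29824432 0.014     ]]
sprk [[ 0.46086016 -0.25434819  0.044     ]] [[ 0.46581452 -0.24907818  0.044     ]]
blues [[0.38878711 0.20698307 0.01      ]
 [0.38349116 0.33607785 0.01      ]
 [0.47974148 0.18724597 0.01      ]
 [0.48292378 0.39373666 0.01      ]]
others [[ 0.68676768 -0.36625722  0.02      ]
 [ 0.65918339  0.28236212  0.02      ]
 [ 0.64047932  0.40944182  0.02      ]
 [ 0.49917283 -0.4727215   0.02      ]]
s0
boss 512 [0.56156083 0.01566974 0.11912604] [ 0.28605311 -0.06652746  0.11600156] [0.74431648 0.10249301 0.12383801]
shaft 596 [0.2896883  0.02188148 0.17654423] [0.61379857 0.06489886 0.18996085]
tb 799 [0.70392963 0.04990177 0.14415511]
bear 175 [0.47825112 0.29159179 0.01340743] [0.47865451 0.29149037 0.01388823]
sp 111 [ 0.46543815 -0.2563993   0.04356781] [ 0.46540744 -0.25545041  0.04470584]
d0
boss 602 [0.54965484 0.03893096 0.11959405] [ 0.15070768 -0.02779196  0.11601184] [0.74404029 0.10690846 0.1239539 ]
shaft 691 [0.24843263 0.05390263 0.17833431] [0.60781693 0.0705604  0.18985659]
tb 521 [0.70986643 0.05729021 0.1442606 ]
bear 339 [0.47584231 0.29596656 0.01410813] [0.47659055 0.29539155 0.01396917]
sp 121 [ 0.46040001 -0.25123303  0.04360184] [ 0.46037919 -0.25251771  0.04364937]
```

View pics/c0.png

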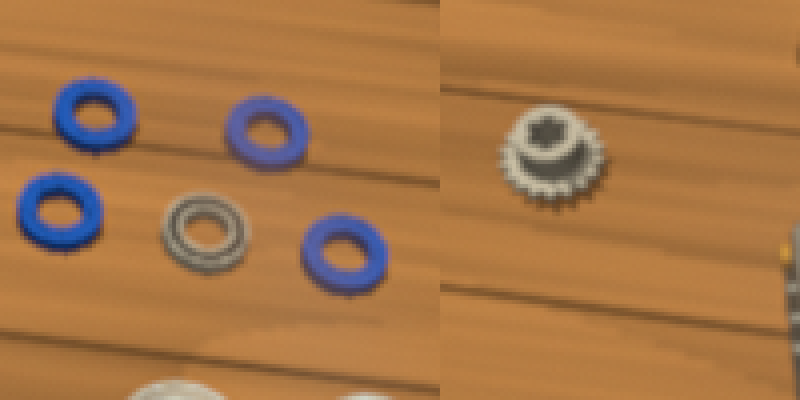

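The crop confirms it: the only grey ring with a race is at (391,238) in the scene picture, and the other four are blue. The bright toothed part with a splined bore is at (207,205). I'll move over the sprocket for a wrist look on the way.

```bash
python3 -m pendant '[[[30,30,15],0,1],[[40,32,15],0,1],[[40,32,15],0,1],[[40,32,15],0,1],[[40,32,15],0,1],[[40,32,10],0,1],[[40,32,0],0,1],[[20,32,0],0,1],[[0,0,0],0,1]]'
python3 - <<'E'
from h import *
print(np.round(viewer.camera_params('wrist')['T_tool_cam'],3),viewer.camera_params('wrist')['fx'])
s=snap('wrist','w1');print(s['position'],s['time_s'])
P=cloud('w1');q=P.reshape(-1,3);q=q[(q[:,2]>.04)&(q[:,2]<.05)&(np.hypot(q[:,0]-.463,q[:,1]+.254)<.05)];print(len(q),q.mean(0),(q.min(0)+q.max(0))/2)
E
```

```text
time_s: 1.23
position: [0.4227, -0.2711, 0.315]
tool_rot: [[0.974, 0.227, -0.001], [0.227, -0.974, 0.008], [0.001, -0.008, -1.0]]
ft_force: [-0.1, -1.4, -0.5]
grip_width: 0.0852
[[-0.001 -0.95  -0.312  0.08 ]
 [ 1.    -0.001 -0.    -0.001]
 [ 0.    -0.312  0.95  -0.142]
 [ 0.     0.     0.     1.   ]] 344.56271661419163
[ 0.42270418 -0.27107629  0.31502706] 1.225
924 [ 0.46175578 -0.25317265  0.04403827] [ 0.46157962 -0.25320442  0.04358236]
```

View pics/w1.png

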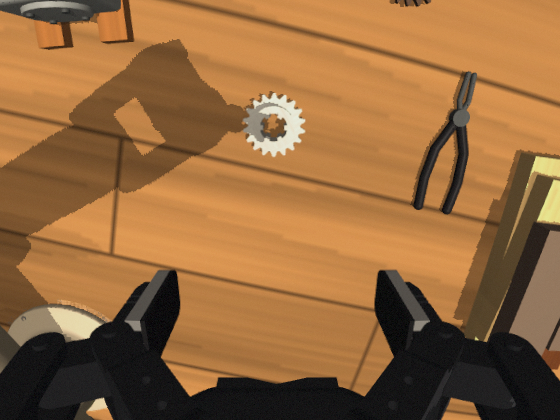

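The wrist view shows the new sprocket at about (273,125), hub up, at world (0.462,-0.253), with the pliers at (445,140) well clear. Next I'll look at the gearbox.

```bash
python3 -m pendant '[[[0,45,15],0,1],[[0,50,15],0,1],[[0,55,10],0,1],[[-5,55,10],0,1],[[-10,55,0],0,1],[[-10,45,0],0,1],[[0,15,0],0,1],[[0,0,0],0,1]]'
python3 - <<'E'
from h import *
s=snap('wrist','w2');print(s['position'],s['time_s'],s['q'])
P=cloud('w2').reshape(-1,3)
q=P[(abs(P[:,2]-.120)<.002)&(np.hypot(P[:,0]-.57,P[:,1]-.04)<.12)];print('boss',len(q),q.mean(0),q.min(0),q.max(0))
q=P[(abs(P[:,2]-.170)<.002)&(np.hypot(P[:,0]-.57,P[:,1]-.04)<.12)];print('spl',len(q),q.mean(0),q.min(0),q.max(0))
q=P[(P[:,2]>.178)&(P[:,2]<.186)&(np.hypot(P[:,0]-.57,P[:,1]-.04)<.12)];print('nose',len(q),q.mean(0),q.min(0),q.max(0))
q=P[(abs(P[:,2]-.145)<.003)&(np.hypot(P[:,0]-.70,P[:,1]-.04)<.12)];print('tb',len(q),q.mean(0),q.min(0),q.max(0))
if len(q): print(cv2.minAreaRect(q[:,:2].astype(np.float32)*1000))
E
```

```text
time_s: 2.28
position: [0.3934, 0.0484, 0.3641]
tool_rot: [[0.977, 0.212, -0.004], [0.212, -0.977, 0.01], [-0.002, -0.01, -1.0]]
ft_force: [-0.2, -0.4, -0.1]
grip_width: 0.0854
[0.39344785 0.04835309 0.3640798 ] 2.275 [-10.57042543   1.77998756  78.98629744   0.49829426  99.58140198
  67.252588  ]
boss 1476 [0.56158059 0.01126746 0.11973376] [ 0.5450214  -0.02843278  0.1180009 ] [0.58640343 0.05765679 0.12186589]<stdin>:5: RuntimeWarning: Mean of empty slice.
  ret = um.true_divide(
Traceback (most recent call last):
ValueError: zero-size array to reduction operation minimum which has no identity
```

View pics/w2.png

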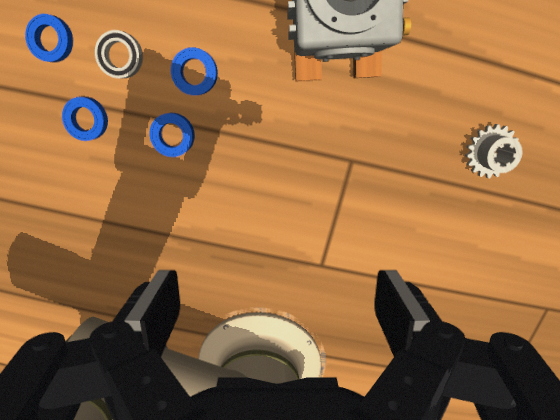

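The gearbox is at the top edge, around (350,20), and the bearing is at (118,54). I'll shift forward so the shaft comes into full view.

```bash
python3 -m pendant '[[[45,0,0],0,1],[[50,0,0],0,1],[[15,0,0],0,1],[[0,0,0],0,1]]'
python3 - <<'E'
from h import *
s=snap('wrist','w3');print(s['position'],s['time_s'])
z=load('w3');cv2.imwrite('pics/w3.png',cv2.resize(z['im'][:220,:,::-1].copy(),(800,314),interpolation=3))
P=cloud('w3').reshape(-1,3)
def st(n,m):
  q=P[m]; print(n,len(q)); 
  if len(q)>4: print(q.mean(0).round(4),q.min(0).round(4),q.max(0).round(4),cv2.minAreaRect(q[:,:2].astype(np.float32)*1000))
  return q
near=np.hypot(P[:,0]-.605,P[:,1]-.02)<.1
st('boss',near&(abs(P[:,2]-.12)<.003));st('spl',near&(abs(P[:,2]-.17)<.002));st('nose',near&(P[:,2]>.180)&(P[:,2]<.186))
st('tb',(abs(P[:,2]-.145)<.003)&(np.hypot(P[:,0]-.73,P[:,1]-.03)<.12))
b=np.hypot(P[:,0]-.478,P[:,1]-.293)<.045
st('bear',b&(abs(P[:,2]-.014)<.004))
E
```

```text
time_s: 2.82
position: [0.5076, 0.0413, 0.3629]
tool_rot: [[0.979, 0.203, -0.006], [0.204, -0.979, 0.008], [-0.004, -0.009, -1.0]]
ft_force: [-0.3, -0.5, -0.8]
grip_width: 0.0852
[0.50760514 0.0413044  0.36294005] 2.825
boss 3796
[0.5977 0.0196 0.1197] [ 0.5458 -0.0302  0.117 ] [0.664  0.0664 0.1224] ((601.8823852539062, 15.577411651611328), (96.3062744140625, 112.85684204101562), 73.2169189453125)
spl 254
[0.5935 0.0187 0.17  ] [0.5783 0.003  0.1681] [0.6081 0.0333 0.1719] ((593.3412475585938, 18.188337326049805), (30.313383102416992, 28.476621627807617), 76.29500579833984)
nose 226
[0.5934 0.0183 0.1816] [0.5859 0.0111 0.18  ] [0.601  0.0254 0.1838] ((593.398193359375, 18.106292724609375), (14.79525089263916, 14.479503631591797), 12.000595092773438)
tb 0
bear 1059
[0.4774 0.2937 0.0133] [0.4457 0.2626 0.01  ] [0.5077 0.3249 0.0164] ((477.038330078125, 293.78387451171875), (62.2059440612793, 61.348594665527344), 48.19147491455078)
```

View pics/w3.png

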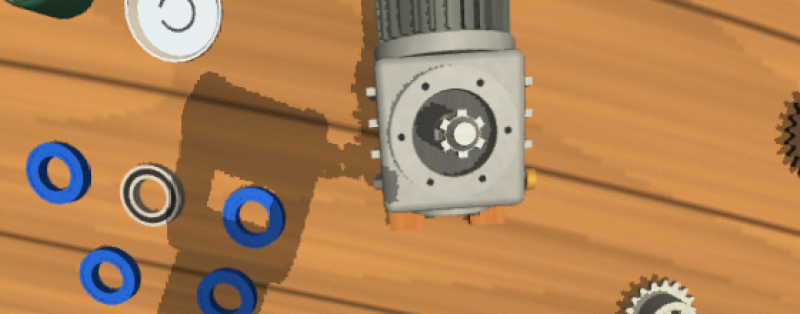

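The shaft is seen at (464,133) in the 1.43x crop, inside an empty seat, and the bearing is at (151,194). Both centres agree with the depth data. Now for the spline and groove angles.

Run:
```python
from h import *
P=cloud('w3').reshape(-1,3)
c=np.array([.5934,.0182])
for lo in(12,12.5,13):
  d=P[:,:2]-c;r=np.hypot(*d.T)*1000;m=(r>lo)&(r<16.5)&(abs(P[:,2]-.17)<.0025)
  a=np.arctan2(d[m,1],d[m,0]);w=np.exp(6j*a).mean();print('spline',m.sum(),np.degrees(np.angle(w))/6,abs(w))
  for n in('w1','w2','w3'):
    Q=cloud(n).reshape(-1,3);s=(np.hypot(Q[:,0]-.4617,Q[:,1]+.2532)<.03)&(abs(Q[:,2]-.0443)<.003)
    q=Q[s]
    if len(q)<50: continue
    cc=cv2.minEnclosingCircle(q[:,:2].astype(np.float32)*1000);k=np.array(cc[0])/1000
    d=q[:,:2]-k;r=np.hypot(*d.T)*1000;m=(r>lo)&(r<15.5);a=np.arctan2(d[m,1],d[m,0]);w=np.exp(6j*a).mean()
    print(n,cc,m.sum(),'ridge',np.degrees(np.angle(w))/6,abs(w),'groove=ridge+30')
# housing top + motor axis
m=(P[:,2]>.08)&(np.hypot(P[:,0]-.68,P[:,1]-.045)<.2)&(P[:,0]>.66)
q=P[m];print(len(q))
```

```text
spline 153 15.795165153232551 0.6912867509896977
w1 ((461.8892822265625, -253.29344177246094), 25.038856506347656) 78 ridge -17.333289521744337 0.7571960176343794 groove=ridge+30
w2 ((461.4019775390625, -252.95700073242188), 26.599260330200195) 69 ridge -17.675124914015424 0.6331022565944389 groove=ridge+30
w3 ((460.9872741699219, -253.80125427246094), 25.86924934387207) 68 ridge -18.532526945681443 0.4617202073217876 groove=ridge+30
spline 128 15.959060549848942 0.7020989645768181
w1 ((461.8892822265625, -253.29344177246094), 25.038856506347656) 75 ridge -17.382346634993933 0.7570588748405518 groove=ridge+30
w2 ((461.4019775390625, -252.95700073242188), 26.599260330200195) 64 ridge -17.63311511985578 0.6565300360141797 groove=ridge+30
w3 ((460.9872741699219, -253.80125427246094), 25.86924934387207) 62 ridge -19.15920687670042 0.4262393275205055 groove=ridge+30
spline 105 16.010401509855466 0.7080256065666939
w1 ((461.8892822265625, -253.29344177246094), 25.038856506347656) 63 ridge -17.30902131293404 0.7509563402550171 groove=ridge+30
w2 ((461.4019775390625, -252.95700073242188), 26.599260330200195) 57 ridge -18.018216059275673 0.6543316086021594 groove=ridge+30
w3 ((460.9872741699219, -253.80125427246094), 25.86924934387207) 57 ridge -19.23826311566227 0.3961580740125737 groove=ridge+30
2323
```

The splines sit at about 15.9° and the grooves at about 12.6°, so the sprocket needs only about +3.3° of turn. Going to the bearing now.

```bash
python3 -m pendant '[[[-5,45,-10],0,1],[[-5,50,-20],0,1],[[-5,50,-30],0,1],[[-5,50,-45],0,1],[[-5,40,-45],0,1],[[-5,15,-45],0,1],[[0,0,-35],0,1],[[0,0,-20],0,1],[[0,0,0],0,1]]'
python3 - <<'E'
from h import *
s=snap('wrist','w4');print(s['position'],s['time_s'],(np.array([.477,.2938])-s['position'][:2])*1000)
z=load('w4');P=cloud('w4');
b=np.hypot(P[...,0]-.477,P[...,1]-.2938)<.045
q=P[b&(P[...,2]>.010)&(P[...,2]<.018)];print(len(q))
if len(q)>9:print(q.mean(0),cv2.minEnclosingCircle(q[:,:2].astype(np.float32)*1000))
T=np.eye(4);T[:3,:3]=s['tool_rot'];T[:3,3]=s['position'];t=(P-s['position'])@s['tool_rot']
m=(abs(t[...,0])<.012)&(t[...,2]>-.03)&(t[...,2]<.02)&(z['d']>0)&(abs(t[...,1])<.07);q=t[m];print('tips',len(q),q.max(0) if len(q) else '', q.min(0) if len(q) else '')
E
```

```text
time_s: 4.0
position: [0.4714, 0.2867, 0.1133]
tool_rot: [[0.981, 0.195, 0.001], [0.195, -0.981, 0.007], [0.002, -0.007, -1.0]]
ft_force: [-0.6, -0.4, -0.3]
grip_width: 0.0854
[0.47135181 0.286671   0.1132518 ] 4.0 [5.64818671 7.12899785]
3774
[0.47747882 0.29471846 0.0133262 ] ((476.34912109375, 294.4585266113281), 31.211444854736328)
tips 2125 [ 0.01190656  0.05516023 -0.0121982 ] [-0.01134749 -0.05778966 -0.02999275]
```

```bash
python3 -m pendant '[[[5,7,-40],0,1],[[0,0,-40],0,1],[[0,0,-20],0,1],[[0,0,-8],0,1],[[0,0,0],0,1]]' 40; python3 -c "
from rig import env;s=env.observe();print(s['position'],s['ft_force'],s['q'])"
```

```text
time_s: 4.68
position: [0.4816, 0.2935, 0.0117]
tool_rot: [[0.981, 0.193, 0.017], [0.193, -0.981, 0.013], [0.019, -0.009, -1.0]]
ft_force: [0.7, 0.0, -0.8]
grip_width: 0.0857
[0.48164177 0.29349465 0.01172791] [ 0.71242323  0.02761701 -0.78142972] [19.15883595 37.00368078 89.08171908  0.46665148 52.75963306 97.76504792]
```

```bash
python3 -m pendant '[[[-4,1,-6],0,1],[[-1,0,-3],0,1],[[0,0,0],0,1],[[0,0,0],0,1]]' 40; python3 -c "
from rig import env;s=env.observe();print(s['position'],s['ft_force'],s['q'])"
```

```text
time_s: 5.18
position: [0.4775, 0.2949, 0.0048]
tool_rot: [[0.981, 0.193, 0.021], [0.193, -0.981, 0.014], [0.024, -0.01, -1.0]]
ft_force: [-0.3, 0.0, -0.5]
grip_width: 0.0851
[0.4774587  0.29494799 0.00479999] [-0.25376794  0.00625463 -0.54082757] [19.45020423 37.35150373 90.03469292  0.46480942 51.1966311  98.039426  ]
```

```bash
python3 -m pendant '[[[-1,-1,-4],0,1],[[0,0,0],0,-1],[[0,0,0],0,-1],[[0,0,0],0,-1],[[0,0,0],0,-1],[[0,0,0],0,-1]]' 40; python3 -c "
from rig import env;s=env.observe();print(s['position'],s['ft_force'],s['grip_width'])"
```

```text
time_s: 5.92
position: [0.4766, 0.2939, 0.0015]
tool_rot: [[0.981, 0.193, 0.022], [0.193, -0.981, 0.014], [0.024, -0.01, -1.0]]
ft_force: [-0.0, -0.9, 1.5]
grip_width: 0.0587
[0.47655249 0.29385695 0.00148859] [-0.00610099 -0.8746746   1.53990456] 0.05871749743809759
```

```bash
python3 -m pendant '[[[0,0,0],0,-1]]'
python3 - <<'E'
from h import *
snap('wrist','w5');z=load('w5');cv2.imwrite('pics/w5.png',z['im'][:,:,::-1])
E
```

```text
time_s: 6.05
position: [0.4766, 0.2939, 0.0015]
tool_rot: [[0.981, 0.193, 0.022], [0.193, -0.981, 0.014], [0.024, -0.01, -1.0]]
ft_force: [0.5, -0.3, 2.1]
grip_width: 0.0587
```

View pics/w5.png

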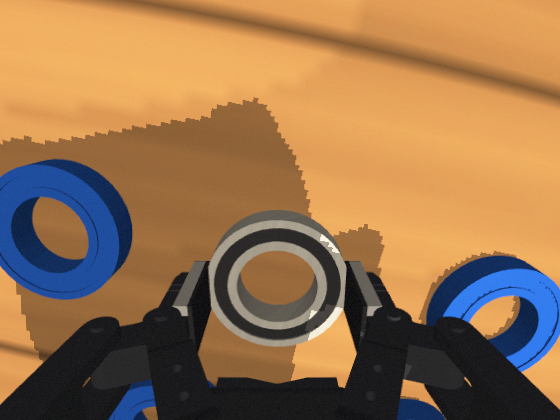

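The picture shows the steel bearing centred between the pads at (277,285). Only its upper rim is held and the blue rings are untouched. I'll lift it and carry it to the shaft.

```bash
python3 -m pendant '[[[0,0,25],0,-1],[[0,0,45],0,-1],[[10,-15,50],0,-1],[[15,-35,50],0,-1],[[15,-45,40],0,-1],[[20,-45,10],0,-1],[[20,-45,0],0,-1],[[20,-40,0],0,-1],[[10,-30,0],0,-1],[[5,-15,0],0,-1],[[0,0,0],0,-1]]'; python3 -c "
from rig import env;s=env.observe();p=s['position'];print(p,(0.5934-p[0])*1000,(.0182-p[1])*1000,s['grip_width'],s['q'])"
```

```text
time_s: 7.48
position: [0.5909, 0.0154, 0.2246]
tool_rot: [[0.981, 0.195, 0.016], [0.195, -0.981, 0.012], [0.018, -0.009, -1.0]]
ft_force: [0.0, 0.5, -2.3]
grip_width: 0.0588
[0.59089585 0.01539251 0.22462388] 2.5041540413639485 2.807485803245363 0.05878174018976616 [-10.34871248  25.82632768  68.88749768   0.84715424  84.53355511
  68.33768094]
```

```bash
python3 -m pendant '[[[3,3,-4],0.07,-1],[[0,0,-4],0,-1],[[0,0,0],0,-1]]'
python3 - <<'E'
from h import *
s=snap('wrist','w6');p=s['position'];print(p,s['tool_rot'][:,2])
z=load('w6');P=cloud('w6');d=z['d']>0
n=np.hypot(P[...,0]-.593,P[...,1]-.018)<.037
top=p[2]+.0125
m=d&n&(abs(P[...,2]-top)<.004);q=P[m];print('bear',len(q),q.mean(0),cv2.minEnclosingCircle(q[:,:2].astype(np.float32)*1000),cv2.minAreaRect(q[:,:2].astype(np.float32)*1000))
m=d&n&(P[...,2]>.179)&(P[...,2]<.186);q=P[m];print('nose',len(q));
if len(q)>5: print(q.mean(0),cv2.minEnclosingCircle(q[:,:2].astype(np.float32)*1000))
E
```

```text
time_s: 7.85
position: [0.5928, 0.0217, 0.2162]
tool_rot: [[0.964, 0.266, 0.014], [0.266, -0.964, 0.014], [0.017, -0.01, -1.0]]
ft_force: [0.2, -0.2, -0.6]
grip_width: 0.0589
[0.59275395 0.02169515 0.21624338] [ 0.0135544   0.01415175 -0.99980798]
bear 10645 [0.59476138 0.02292186 0.22808145] ((595.0630493164062, 18.445266723632812), 36.457984924316406) ((592.6204833984375, 22.88547134399414), (62.051780700683594, 62.1911506652832), 69.62159729003906)
nose 53
[0.58827269 0.01785053 0.18178029] ((588.447021484375, 17.85431480407715), 4.405346393585205)
```

```bash
python3 -m pendant '[[[0,-4,0],0,-1],[[0,0,-10],0,-1],[[0,0,-10],0,-1],[[0,0,-5],0,-1],[[0,0,0],0,-1]]'; python3 -c "
from rig import env;s=env.observe();p=s['position'];print(p,(0.593-p[0])*1000,(.0182-p[1])*1000,s['wrist_torque'])"
```

```text
time_s: 8.52
position: [0.5924, 0.0177, 0.1894]
tool_rot: [[0.964, 0.265, 0.013], [0.265, -0.964, 0.014], [0.017, -0.01, -1.0]]
ft_force: [-1.0, -0.1, -1.0]
grip_width: 0.0587
[0.59239856 0.01766905 0.18944788] 0.6014361921221623 0.5309478404063386 [-0.04089535  0.01180791 -0.01653193]
```

```bash
python3 -m pendant '[[[0,0,-12],0,-1],[[0,0,-14],0,-1],[[0,0,-12],0,-1],[[0,0,-8],0,-1],[[0.5,0.5,-4],0,-1],[[0,0,0],0,-1]]'
python3 - <<'E'
from h import *
s=snap('wrist','w7');p=s['position'];print(p,(0.593-p[0])*1000,(.0182-p[1])*1000,s['ft_force'],s['wrist_torque'])
z=load('w7');P=cloud('w7');d=z['d']>0
n=np.hypot(P[...,0]-.593,P[...,1]-.018)<.02
m=d&n&(P[...,2]>.179)&(P[...,2]<.186);q=P[m];print('nose',len(q));
if len(q)>5: print(q.mean(0),cv2.minEnclosingCircle(q[:,:2].astype(np.float32)*1000))
n=np.hypot(P[...,0]-.593,P[...,1]-.018)<.033
m=d&n&(abs(P[...,2]-p[2]-.0125)<.003);q=P[m];print('bear',len(q),q.mean(0),cv2.minAreaRect(q[:,:2].astype(np.float32)*1000))
E
```

```text
time_s: 9.28
position: [0.5929, 0.0182, 0.1356]
tool_rot: [[0.964, 0.265, 0.013], [0.265, -0.964, 0.014], [0.016, -0.01, -1.0]]
ft_force: [-0.1, 0.4, -1.6]
grip_width: 0.0588
[0.59285519 0.01822167 0.13557307] 0.14481197122950817 -0.021668722658435557 [-0.08504936  0.38832048 -1.55797339] [-0.02439008  0.02391618 -0.05323363]
nose 1416
[0.59516239 0.01862823 0.1814491 ] ((594.7221069335938, 18.458391189575195), 8.259063720703125)
bear 8349 [0.60055214 0.02202335 0.14744692] ((593.698486328125, 18.106809616088867), (61.548946380615234, 62.441043853759766), 15.653120040893555)
```

```bash
python3 -m pendant '[[[0.8,0.2,-5],0,-1],[[0,0,-4],0,-1],[[0,0,-2],0,-1],[[0,0,-2],0,-1]]'; python3 -m pendant '[[[0,0,-2],0,-1],[[0,0,-2],0,-1]]';python3 -m pendant '[[[0,0,-2],0,-1],[[0,0,-2],0,-1]]'
```

```text
time_s: 9.82
position: [0.5942, 0.0184, 0.1228]
tool_rot: [[0.964, 0.265, 0.015], [0.265, -0.964, 0.014], [0.018, -0.01, -1.0]]
ft_force: [-0.6, -0.7, -2.0]
grip_width: 0.059
time_s: 10.07
position: [0.5942, 0.0183, 0.1186]
tool_rot: [[0.964, 0.265, 0.015], [0.265, -0.964, 0.014], [0.018, -0.009, -1.0]]
ft_force: [0.2, -0.9, -1.2]
grip_width: 0.0589
time_s: 10.32
position: [0.5944, 0.018, 0.1153]
tool_rot: [[0.964, 0.265, 0.016], [0.265, -0.964, 0.013], [0.019, -0.008, -1.0]]
ft_force: [-5.6, 1.5, 13.3]
grip_width: 0.0585
```

It is about 6 mm in, and the 13 N is probably the fingertips reaching the boss. I'll let go, lift and check.

```bash
python3 -m pendant '[[[0,0,0.5],0,0.9],[[0,0,0],0,0.9],[[0,0,15],0,0.9],[[0,0,30],0,0.9],[[0,0,35],0,0.9],[[0,0,0],0,0.9]]'
python3 - <<'E'
from h import *
s=snap('wrist','w8');p=s['position'];print(p,s['ft_force'],s['grip_width'],s['tool_rot'][:,2])
z=load('w8');P=cloud('w8');d=z['d']>0
n=np.hypot(P[...,0]-.594,P[...,1]-.018)
m=d&(n<.02)&(P[...,2]>.179)&(P[...,2]<.186);q=P[m];print('nose',len(q),q.mean(0))
m=d&(n<.030)&(n>.019)&(P[...,2]>.11)&(P[...,2]<.14);q=P[m]
A=np.c_[q[:,:2]-[.594,.018],np.ones(len(q))];c=np.linalg.lstsq(A,q[:,2],rcond=None)[0];print('bearing face',len(q),np.median(q[:,2]),c)
m=d&(n<.045)&(n>.036)&(P[...,2]>.11)&(P[...,2]<.13);print('boss',np.median(P[m][:,2]))
cv2.imwrite('pics/w8.png',z['im'][:,:,::-1])
E
```

```text
time_s: 11.08
position: [0.5949, 0.0182, 0.2017]
tool_rot: [[0.964, 0.265, 0.02], [0.265, -0.964, 0.013], [0.022, -0.007, -1.0]]
ft_force: [-0.3, -0.3, -1.0]
grip_width: 0.0812
[0.59492752 0.01822281 0.20171254] [-0.27299387 -0.30648948 -1.02682963] 0.08118501478655578 [ 0.01966129  0.01305389 -0.99972148]
nose 642 [0.59465635 0.01883768 0.18153038]
bearing face 2457 0.11934505981413374 [-0.00085614 -0.00130442  0.1193459 ]
boss 0.11983232029956731
```

View pics/w8.png

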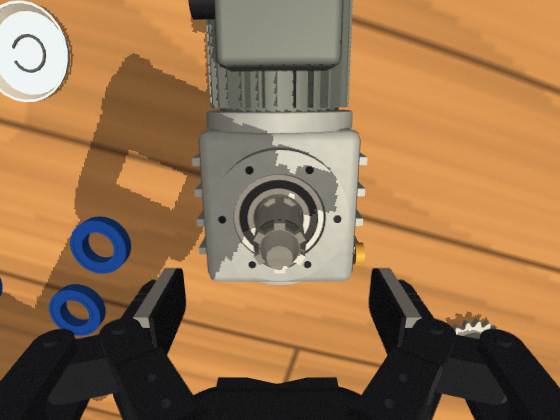

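The bearing has dropped in by itself: its face is at 119.3 mm against the boss at 119.8 mm, and it is level. The picture shows it concentric at about (280,220). I'll still press it with the fingertips 38 mm apart to be sure it is home.

```bash
python3 -m pendant '[[[0,0,0],0,-0.08],[[0,0,0],0,-0.08],[[0,0,0],0,-0.08],[[0,0,-20],0,-0.08],[[0,0,-25],0,-0.08],[[0,0,-15],0,-0.08],[[0,0,-8],0,-0.08]]'; python3 -m pendant '[[[0,0,-4],0,-0.08],[[0,0,-3],0,-0.08],[[0,0,-2],0,-0.08]]'
```

```text
time_s: 12.0
position: [0.5933, 0.0184, 0.1275]
tool_rot: [[0.964, 0.265, 0.012], [0.265, -0.964, 0.014], [0.015, -0.011, -1.0]]
ft_force: [-0.5, -0.1, 0.6]
grip_width: 0.0396
time_s: 12.38
position: [0.5936, 0.0183, 0.1188]
tool_rot: [[0.964, 0.265, 0.013], [0.265, -0.964, 0.014], [0.016, -0.01, -1.0]]
ft_force: [-3.8, 0.0, 13.4]
grip_width: 0.0393
```

```bash
python3 -m pendant '[[[0,0,-2],0,-0.08],[[0,0,-2],0,-0.08]]'; python3 -m pendant '[[[0,0,-1],0,-0.08],[[0,0,20],0,-0.08],[[0,0,50],0,-0.08],[[0,0,50],0,1],[[-10,-30,20],0,1],[[-15,-45,10],0,1],[[-20,-50,0],0,1],[[-20,-50,0],0,1],[[-20,-45,0],0,1],[[-20,-40,0],0,1],[[-10,-10,0],0,1],[[0,0,0],0,1]]';  python3 - <<'E'
from h import *
s=snap('wrist','w9');p=s['position'];print(p,s['tool_rot'][:,2],s['q'])
P=cloud('w9').reshape(-1,3)
n=np.hypot(P[:,0]-.594,P[:,1]-.018)
m=(n<.030)&(n>.019)&(P[:,2]>.11)&(P[:,2]<.14);print('bearing',m.sum(),np.median(P[m][:,2]) if m.any() else '')
q=P[(np.hypot(P[:,0]-.4617,P[:,1]+.2532)<.03)&(abs(P[:,2]-.0443)<.003)]
if len(q)>50:
    cc=cv2.minEnclosingCircle(q[:,:2].astype(np.float32)*1000);R=cv2.minAreaRect(q[:,:2].astype(np.float32)*1000);k=np.array(R[0])/1000
    d=q[:,:2]-k;r=np.hypot(*d.T)*1000;m=(r>12)&(r<15.5);a=np.arctan2(d[m,1],d[m,0]);w=np.exp(6j*a).mean()
    print(cc,R,m.sum(),'groove',30+np.degrees(np.angle(w))/6,abs(w))
E
```

```text
time_s: 12.62
position: [0.5937, 0.0183, 0.1187]
tool_rot: [[0.964, 0.265, 0.016], [0.265, -0.964, 0.013], [0.019, -0.008, -1.0]]
ft_force: [-6.1, 1.0, 14.1]
grip_width: 0.0391
time_s: 14.12
position: [0.4742, -0.2585, 0.2774]
tool_rot: [[0.963, 0.267, 0.025], [0.267, -0.964, 0.008], [0.026, -0.001, -1.0]]
ft_force: [0.1, 0.6, 0.7]
grip_width: 0.0853
[ 0.4742485  -0.25852771  0.27739179] [ 0.02501274  0.00822583 -0.99965329] [-41.79958361  18.67710072  71.50475405   1.30685282  89.06394165
  32.67828885]
bearing 89 0.11940597749916798
((461.7735900878906, -253.21127319335938), 25.10966682434082) ((461.86859130859375, -253.36380004882812), (49.499122619628906, 49.48808670043945), 78.98870086669922) 85 groove 12.098605699425644 0.7600718108817747
```

The bearing resisted firmly at 14 N with no further travel, so it is seated. The sprocket is remeasured at (0.4618,-0.2534) with grooves at 12.3°. Descending to grip its hub.

```bash
python3 -m pendant '[[[-8,3,-40],0,1],[[-4,2,-50],0,1],[[0,0,-50],0,1],[[0,0,-40],0,1],[[0,0,-25],0,1],[[0,0,-10],0,1],[[0,0,0],0,1]]' 60; python3 -c "
from rig import env;s=env.observe();p=s['position'];print(p,(0.4618-p[0])*1000,(-.2534-p[1])*1000,s['tool_rot'][:,2])"
```

```text
time_s: 15.05
position: [0.4676, -0.2443, 0.0587]
tool_rot: [[0.96, 0.28, 0.031], [0.28, -0.96, 0.006], [0.032, 0.003, -0.999]]
ft_force: [-0.2, 0.1, -0.3]
grip_width: 0.0854
[ 0.46764499 -0.24434922  0.05872532] -5.844988564005504 -9.050776499119534 [ 0.03128155  0.00555489 -0.99949518]
```

```bash
python3 -m pendant '[[[-6,-9,0],0,1],[[0,0,-12],0,1],[[0,0,-12],0,1],[[0,0,-6],0,1],[[0,0,0],0,1]]'
python3 - <<'E'
from h import *
s=env.observe();p=s['position'];print(p,(0.4618-p[0])*1000,(-.2534-p[1])*1000,s['tool_rot'][:,2])
E
```

```text
time_s: 15.68
position: [0.4622, -0.2546, 0.0288]
tool_rot: [[0.959, 0.28, 0.034], [0.28, -0.96, 0.003], [0.034, 0.007, -0.999]]
ft_force: [0.2, 0.4, -0.0]
grip_width: 0.0854
[ 0.46222373 -0.25457779  0.02883882] -0.4237262951082843 1.17778614857178 [ 0.03449514  0.00272303 -0.99940116]
```

```bash
python3 -m pendant '[[[-0.5,1,-7],0,1],[[0,0,-1],0,1],[[0,0,0],0,-1],[[0,0,0],0,-1],[[0,0,0],0,-1],[[0,0,0],0,-1],[[0,0,0],0,-1],[[0,0,0],0,-1]]' 70; python3 -m pendant '[[[0,0,0],0,-1],[[0,0,10],0,-1],[[0,0,25],0,-1],[[0,0,40],0,-1],[[0,0,0],0,-1]]'
```

```text
time_s: 16.68
position: [0.4621, -0.2538, 0.0215]
tool_rot: [[0.959, 0.28, 0.036], [0.28, -0.96, 0.001], [0.035, 0.009, -0.999]]
ft_force: [-0.5, 0.3, 2.6]
grip_width: 0.0477
time_s: 17.3
position: [0.4606, -0.2523, 0.0972]
tool_rot: [[0.959, 0.28, 0.031], [0.28, -0.96, 0.006], [0.031, 0.003, -0.999]]
ft_force: [-0.0, -0.8, -5.8]
grip_width: 0.047
```

The sprocket is in hand and up; the load reads about -5 N. Carrying it to the shaft.

```bash
python3 -m pendant '[[[5,10,50],0,-1],[[15,25,50],0,-1],[[18,38,45],0,-1],[[20,45,8],0,-1],[[20,45,0],0,-1],[[20,45,0],0,-1],[[20,40,0],0,-1],[[10,20,0],0,-1],[[0,0,0],0,-1]]'
python3 - <<'E'
from h import *
s=env.observe();p=s['position'];R=s['tool_rot'];print(p,(0.594-p[0])*1000,(.0184-p[1])*1000,R[:,2],np.degrees(np.arctan2(R[1,0],R[0,0])),s['grip_width'])
E
```

```text
time_s: 18.42
position: [0.586, 0.0272, 0.2382]
tool_rot: [[0.961, 0.278, 0.004], [0.278, -0.96, 0.018], [0.009, -0.016, -1.0]]
ft_force: [-0.7, 0.0, -5.3]
grip_width: 0.0471
[0.58603576 0.02719762 0.23819774] 7.964240733889683 -8.797621190912215 [ 0.00431716  0.01842088 -0.999821  ] 16.142817289914177 0.04708966742726909
```

```bash
python3 -m pendant '[[[8,-8,0],0.065,-1],[[0.5,-1,-8],0,-1],[[0,0,-6],0,-1],[[0,0,0],0,-1]]'
python3 - <<'E'
from h import *
s=snap('wrist','w10');p=s['position'];R=s['tool_rot'];print(p,(0.594-p[0])*1000,(.0184-p[1])*1000,R[:,2],np.degrees(np.arctan2(R[1,0],R[0,0])))
z=load('w10');P=cloud('w10');top=p[2]+.023
n=np.hypot(P[...,0]-p[0],P[...,1]-p[1]);m=(n<.0245)&(abs(P[...,2]-top)<.006)&(z['d']>0);q=P[m]
A=np.c_[q[:,:2]-p[:2],np.ones(len(q))];c=np.linalg.lstsq(A,q[:,2],rcond=None)[0];print('hub',len(q),c,p[2])
d=q[:,:2]-p[:2]
u,v=np.where(m)[1],np.where(m)[0];print(u.min(),u.max(),v.min(),v.max())
R_=cv2.minAreaRect(q[:,:2].astype(np.float32)*1000);k=np.array(R_[0])/1000;print(R_)
d=q[:,:2]-k;r=np.hypot(*d.T)*1000;mm=(r>12.5)&(r<15.5);a=np.arctan2(d[mm,1],d[mm,0]);w=np.exp(6j*a).mean();print('groove',mm.sum(),30+np.degrees(np.angle(w))/6,abs(w))
x=z['im'][v.min()-40:v.max()+40,u.min()-40:u.max()+40,::-1];cv2.imwrite('pics/w10.png',cv2.resize(x,None,fx=2.5,fy=2.5,interpolation=3))
E
```

```text
time_s: 18.92
position: [0.5923, 0.0169, 0.2187]
tool_rot: [[0.941, 0.338, -0.006], [0.338, -0.941, 0.02], [0.001, -0.021, -1.0]]
ft_force: [-0.4, -0.4, -6.1]
grip_width: 0.0473
[0.59230781 0.01686631 0.21871168] 1.6921949808880177 1.5336858774263051 [-0.00593732  0.01974722 -0.99978738] 19.735339279731722
hub 6982 [-0.02396928 -0.0005332   0.24046855] 0.21871167752157633
217 339 245 349
((592.1139526367188, 17.529199600219727), (48.77088928222656, 47.597286224365234), 19.766569137573242)
groove 826 16.750577938546066 0.3970484734103819
```

View pics/w10.png

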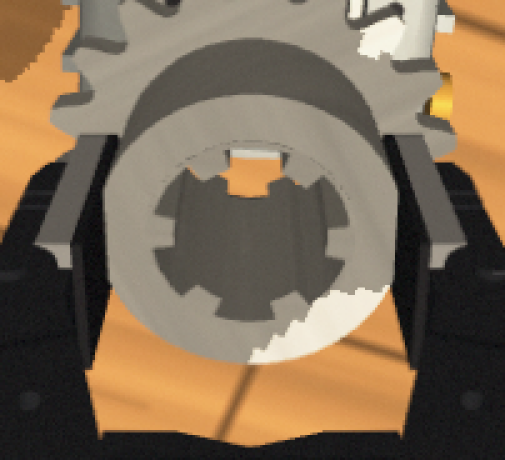

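The bore in the crop shows a groove centred toward tool +x, at about (250,175), and it reads 16 to 17° against the spline at 15.9°. The sprocket leans only about 1.4°. Centring it and easing down.

```bash
python3 -m pendant '[[[2.5,1.2,-3],0,-1],[[0,0,-5],0,-1],[[0,0,-5],0,-1],[[0,0,0],0,-1]]'
python3 - <<'E'
from h import *
s=env.observe();p=s['position'];R=s['tool_rot'];print(p,(0.5945-p[0])*1000,(.0184-p[1])*1000,R[:,2],np.degrees(np.arctan2(R[1,0],R[0,0])))
E
```

```text
time_s: 19.48
position: [0.595, 0.0183, 0.2056]
tool_rot: [[0.941, 0.337, -0.005], [0.337, -0.941, 0.02], [0.002, -0.02, -1.0]]
ft_force: [-0.6, 0.1, -4.3]
grip_width: 0.0472
[0.59499243 0.01831378 0.20555419] -0.49242887992007045 0.08621860492328409 [-0.00463251  0.01953671 -0.99979841] 19.72404252841691
```

```bash
python3 -m pendant '[[[0,0,-4],0,-1],[[0,0,-4],0,-1],[[0,0,-4],0,-1],[[0,0,-3],0,-1]]'; python3 -m pendant '[[[0,0,-3],0,-1],[[0,0,-3],0,-1]]'; python3 -m pendant '[[[0,0,-2],0,-1],[[0,0,-2],0,-1]]'
```

```text
time_s: 19.98
position: [0.5951, 0.0183, 0.1898]
tool_rot: [[0.941, 0.337, -0.004], [0.337, -0.941, 0.019], [0.003, -0.02, -1.0]]
ft_force: [0.2, -1.0, -4.7]
grip_width: 0.0473
time_s: 20.23
position: [0.5951, 0.0181, 0.1835]
tool_rot: [[0.941, 0.337, -0.004], [0.337, -0.941, 0.019], [0.003, -0.019, -1.0]]
ft_force: [-1.0, -1.1, -4.2]
grip_width: 0.0474
time_s: 20.48
position: [0.5951, 0.0181, 0.1792]
tool_rot: [[0.941, 0.337, -0.004], [0.337, -0.941, 0.019], [0.003, -0.019, -1.0]]
ft_force: [0.3, 0.1, -4.5]
grip_width: 0.047
```

It meshed without resistance: the underside is about 10 mm below the spline tops and the force is only the sprocket's weight. Sliding it down.

```bash
python3 -m pendant '[[[0,0,-5],0,-1],[[0,0,-5],0,-1],[[0,0,-5],0,-1]]'; python3 -m pendant '[[[0,0,-5],0,-1],[[0,0,-5],0,-1],[[0,0,-4],0,-1],[[0,0,-3],0,-1]]'; python3 -m pendant '[[[0,0,-3],0,-1],[[0,0,-2],0,-1]]'
```

```text
time_s: 20.85
position: [0.5949, 0.0178, 0.1635]
tool_rot: [[0.941, 0.337, -0.004], [0.337, -0.941, 0.018], [0.002, -0.019, -1.0]]
ft_force: [-1.4, -1.2, -4.0]
grip_width: 0.0472
time_s: 21.35
position: [0.5944, 0.0177, 0.1451]
tool_rot: [[0.941, 0.337, -0.006], [0.337, -0.941, 0.018], [0.001, -0.019, -1.0]]
ft_force: [-1.9, -0.1, -3.9]
grip_width: 0.0472
time_s: 21.6
position: [0.5944, 0.0177, 0.1409]
tool_rot: [[0.941, 0.337, -0.005], [0.337, -0.941, 0.018], [0.001, -0.019, -1.0]]
ft_force: [-7.1, -1.6, 5.9]
grip_width: 0.0472
```

Spring contact at TCP 0.141. Pressing on in small steps, with a firmer grip.

```bash
python3 -m pendant '[[[0.5,0.2,-2],0,-1],[[0.5,0,-3],0,-1]]' 100; python3 -m pendant '[[[0.3,0,-4],0,-1],[[0,0,-4],0,-1]]'
```

```text
time_s: 21.85
position: [0.5945, 0.0177, 0.1405]
tool_rot: [[0.941, 0.338, -0.004], [0.338, -0.941, 0.016], [0.002, -0.017, -1.0]]
ft_force: [-15.8, -1.0, 26.0]
grip_width: 0.0467
time_s: 22.1
position: [0.5943, 0.0178, 0.1403]
tool_rot: [[0.941, 0.339, 0.002], [0.339, -0.941, 0.014], [0.006, -0.013, -1.0]]
ft_force: [-15.3, -1.9, 25.3]
grip_width: 0.0466
```

```bash
cat > hub.py <<'E'
from h import *
import sys
def hub(n):
    s=snap('wrist',n);p=s['position'];R=s['tool_rot'];print(p,s['ft_force'],s['wrist_torque'],R[:,2])
    z=load(n);P=cloud(n);c=np.array([.5942,.0182])
    k=np.hypot(P[...,0]-c[0],P[...,1]-c[1]);d=z['d']>0
    for nm,lo,hi,h in(('hub',.017,.0235,.1625),('plate',.028,.033,.1355),('nose',0,.006,.182),('boss',.0415,.047,.120)):
        m=d&(k>lo)&(k<hi)&(abs(P[...,2]-h)<.006);q=P[m]
        if len(q)<20: print(nm,len(q));continue
        for _ in range(2):
            A=np.c_[q[:,:2]-c,np.ones(len(q))];f=np.linalg.lstsq(A,q[:,2],rcond=None)[0];e=q[:,2]-A@f;q=q[abs(e)<2.5*e.std()+1e-6]
        print(nm,len(q),f.round(4),np.median(q[:,2]).round(4))
hub(sys.argv[1])
E
python3 hub.py w11
```

```text
[0.59430619 0.01775948 0.14031291] [-15.29364404  -1.86059997  25.33779642] [-0.06804039  2.32011291  0.04461162] [ 0.00168549  0.0144512  -0.99989416]
hub 3692 [-0.0263 -0.0021  0.1622] 0.1621
plate 1812 [-0.0261  0.0014  0.1351] 0.1346
nose 734 [-0.0226 -0.0082  0.1818] 0.1818
boss 3143 [-0.0015 -0.0003  0.1198] 0.1198
```

The sprocket's axis height is 42.4 mm above the boss (home is 42), but it leans about 1.4° in my grip and rests on one edge. I'll release it, let the spring level it, and regrip.

```bash
python3 -m pendant '[[[0,0,1],0,-1],[[0,0,0],0,0.5],[[0,0,0],0,0.5],[[0,0,0],0,0.5]]' 40; python3 hub.py w12
```

```text
time_s: 22.65
position: [0.596, 0.0181, 0.1441]
tool_rot: [[0.941, 0.339, 0.009], [0.339, -0.941, 0.014], [0.014, -0.01, -1.0]]
ft_force: [-0.7, -0.1, -0.3]
grip_width: 0.064
[0.59603948 0.01808505 0.14408882] [-0.66420485 -0.05830849 -0.2598128 ] [-0.03382584  0.04032317  0.02080172] [ 0.00949614  0.01424899 -0.99985338]
hub 3680 [-0.0009  0.0015  0.1639] 0.1639
plate 2287 [-0.0041 -0.0013  0.1369] 0.1369
nose 691 [ 0.0055 -0.0065  0.1818] 0.1818
boss 2928 [-1.000e-04  5.000e-04  1.198e-01] 0.1198
```

The sprocket is now level and stands 2.1 mm above home on its spring, as described. Recentring, regripping and pressing.

```bash
python3 -m pendant '[[[-1.7,0.2,-2.5],0,0.5],[[0,0,0],0,-1],[[0,0,0],0,-1],[[0,0,0],0,-1],[[0,0,0],0,-1]]' 50; python3 -m pendant '[[[0,0,-2],0,-1],[[0,0,-2],0,-1],[[0,0,-2],0,-1]]'; python3 hub.py w13
```

```text
time_s: 23.32
position: [0.5943, 0.0182, 0.1411]
tool_rot: [[0.941, 0.339, 0.009], [0.339, -0.941, 0.014], [0.013, -0.01, -1.0]]
ft_force: [0.4, -0.4, 1.0]
grip_width: 0.0479
time_s: 23.7
position: [0.5944, 0.0182, 0.1391]
tool_rot: [[0.941, 0.339, 0.013], [0.339, -0.941, 0.013], [0.016, -0.008, -1.0]]
ft_force: [-7.5, -0.1, 18.5]
grip_width: 0.0477
[0.59437615 0.01820635 0.13912093] [-7.48313527 -0.1281465  18.46739595] [ 0.21828631  1.3494763  -0.06343624] [ 0.01253347  0.01332591 -0.99983265]
hub 3670 [-0.0035 -0.0014  0.1618] 0.1618
plate 1783 [-0.0006  0.0006  0.1347] 0.1348
nose 737 [-0.0048  0.0041  0.1818] 0.1818
boss 3172 [-0.0014 -0.0004  0.1199] 0.1198
```

It is home: the hub face is 42.0 mm above the boss and level. One last firmer push, held, then a visual check.

```bash
python3 -m pendant '[[[0.3,0,-3],0,-1],[[0.3,0,-3.5],0,-1]]' 70; python3 hub.py w14; python3 -c "
from h import *
z=load('w14');cv2.imwrite('pics/w14.png',z['im'][:,:,::-1]);snap('side','d14');print(env.observe()['ft_force'],env.observe()['position'])"
```

```text
time_s: 24.0
position: [0.5945, 0.0182, 0.1391]
tool_rot: [[0.94, 0.339, 0.016], [0.339, -0.941, 0.012], [0.02, -0.006, -1.0]]
ft_force: [-13.5, -0.9, 30.3]
grip_width: 0.0479
[0.59446032 0.01822762 0.13913106] [-13.45763918  -0.86361651  30.25883333] [ 0.4513226   2.39350003 -0.02130624] [ 0.01649709  0.01220515 -0.99978942]
hub 3627 [-0.0025 -0.0028  0.1618] 0.1618
plate 1799 [-0.0018 -0.001   0.1347] 0.1347
nose 751 [-0.0031 -0.0106  0.1818] 0.1818
boss 3177 [-0.0015 -0.0007  0.1198] 0.1198
[-12.96338746  -0.27070084  27.15652983] [0.59446324 0.01823548 0.13915958]
```

View pics/w14.png

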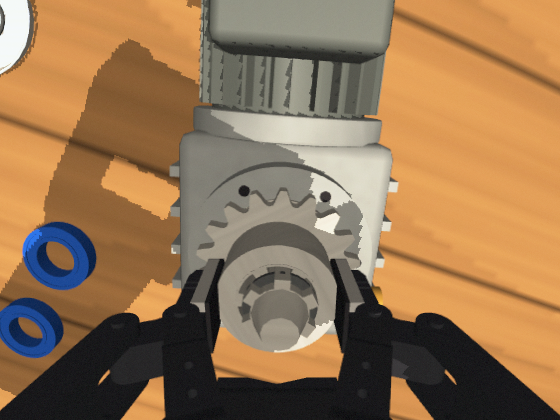

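The sprocket is meshed on the shaft at about (280,300). It is held at the hub, level and pressed home at about 27 to 30 N, with no movement. Handing in.

```bash
python3 -c "
from rig import ticket;print(ticket.close_job())"
```

```text
the job is handed in; nothing more can be done
None
```

The bearing is in its seat and the new sprocket is fully home on it. I handed the job in at about 24 s with the hub still gripped at 70 N and pressed down at about 27–30 N.

- **Bearing:** I placed the steel one and let go part-way in. It dropped flush by itself, with its face at 119.3 mm against the boss at 119.8 mm. A fingertip press of about 14 N moved it no further.
- **Sprocket:** I turned it about 3.5°, and it meshed and slid down without resistance. On the first press it stopped about 0.4 mm high because it leaned 1.4° in the grip. I let go, the spring levelled it 2.1 mm above home, and I regripped and pressed again.
- **Last checks:** The hub face measures 42.0 mm above the boss, which is home. It was level, and did not move when I pressed harder. The last push also carries about 13 N of side load.
- **Gripper reading:** The opening reads 2–3 mm under the true size of each part I held. I took this as an offset in the reading.
- **Bystanders:** I did not touch the blue rings, worn sprocket, pliers, dish or tin, but I took no final picture covering all of them.

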